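Rebuild the spindle stack of the tube mixer

TASK

The tube mixer has been disinfected: put its three rings from the blue pad back over the upright spindle, each seated square on the one below - first the wide white thrust ring, then the dark spacer, then the orange drive collar, grooves down. The collar goes stiffly over the spindle's spring balls and lands on the cross pin: keep it pressed lightly and turn it until its grooves slip over the pin, then push it fully home. Never force it (more than 50 N bends the pin), let go at the end and leave everything else on the bench where it is.

Things in the scene. Friction and masses are not known exactly. Their poses are not given: they have to be found in the camera images.
- seat (a point): centre of the flat steel bearing flange (58 mm across, on a 50 mm neck) on top of the mixer, 90 mm above the bench; z up. The thrust ring seats on it. From here the upright spindle rises 46 mm, all heights above this point: 34 mm diameter up to 6 mm, cone to 24 mm diameter at 10 mm, 24 mm up to 17 mm, cone to 14 mm diameter at 22 mm, 14 mm up to 42 mm, cone to 8 mm at its tip
- spindle_tip (a point): centre of the spindle's top, 46 mm above the seat, on the same upright axis
- cross_pin (a point): middle of the brass cross pin through the spindle, 28 mm above the seat: level, 6 mm thick, 22 mm long, upper side 31 mm above the seat. Which way the pin points is different every time and NOT given here (these axes are the housing's): look, or feel for it by turning the collar. The stopped drive holds the spindle against up to 0.2 N m
- spring_balls (a point): on the spindle's axis, 41.5 mm above the seat, the height of two small spring-loaded steel balls that stick 2 mm out of the spindle, 45 degrees from the pin. They rub in the collar's bore: it does not slide down by its own weight but needs a push of about 4 N (2 to 8 N) all the way down, and stays where it is left
- mixer: the tube mixer: round blue housing 180 mm across and 60 mm high, with the steel bearing neck and spindle on top, top of the spindle 136 mm above the bench; fixed to the bench. Origin at the centre of its underside; its front with dial and switch faces its -x
- thrust_ring_center (a point): white plastic thrust ring lying flat on the pad (2 mm thick): 64 mm outside, 36 mm bore, 12 mm high, 90 g; this point is its centre, half-way up; z is its axis. Seated, this point is 6 mm above the seat
- spacer_center (a point): dark grey metal spacer ring lying flat on the pad (2 mm thick): 52 mm outside, 26 mm bore, 12 mm high, 100 g; this point is its centre, half-way up; z is its axis. Seated on the thrust ring, this point is 18 mm above the seat
- collar_center (a point): orange drive collar lying grooves down on the 2 mm pad: 40 mm outside, 16 mm bore, 20 mm high, 90 g. Two crossing grooves, 8.5 mm wide, 8 mm deep, run right across its underside along its x and y: one every 90 degrees, each finds the pin within about 7 degrees. This point: its centre, half-way up, z its axis. Fully home it is 34 mm above the seat, standing on the pin 41 mm
- carousel: white tube carousel disc, 160 mm across, 20 mm high, twelve tube holes and a centre hub, lying flat; origin at the centre of its underside. Not needed yet: leave it alone
- disinfectant: white disinfectant bottle with a teal label, 60 x 85 x 172 mm, standing; origin at the centre of its base. Leave it alone
- grease: small amber jar with a white lid, 42 mm across and 42 mm high; origin at the centre of its base. Leave it alone
- marker: white marker pen with a black cap, 138 mm long and 14 mm thick, lying flat along its x axis; origin under its middle. Leave it alone
- tube_stand: small green block, 70 x 35 x 50 mm, holding two capped blood tubes that reach 108 mm high; origin at the centre of its base. Leave it alone
Mind the look-alikes: they are no part of the job. Of the things shaped like the part that bears thrust_ring_center, the white one is meant.

How it is judged:
On the way, in this order (a step that is already met when the one before it is completed fails the run):
1. the white thrust ring is seated on the mixer's flange (horizontal distance between thrust_ring_center and seat below 0.004 m and z of thrust_ring_center in the frame of seat between 0.0035 and 0.0085 m and angle between thrust_ring_center's own z axis and vertical below 0.08 rad), for 0.2 s.
2. the spacer is seated on the thrust ring (all of step 1 and horizontal distance between spacer_center and seat below 0.004 m and z of spacer_center in the frame of seat between 0.0155 and 0.0205 m and angle between spacer_center's own z axis and vertical below 0.08 rad), for 0.2 s.
3. the collar is fully home over the cross pin (all of step 2 and horizontal distance between collar_center and seat below 0.004 m and z of collar_center in the frame of seat between 0.0315 and 0.0365 m and angle between collar_center's own z axis and vertical below 0.08 rad), for 0.2 s.
At the end, for the whole second after the job is handed in: Thrust ring, spacer and collar all on the spindle, centres within 4 mm of its axis and within 2.5 mm of their seated heights (6, 18 and 34 mm above the flange), level within 0.08 rad, at rest and let go (all of step 3 and linear speed of each of thrust_ring, spacer, collar below 0.02 m/s); the robot touches nothing.
It fails at once if the collar is forced against the spindle, its pin or its balls with more than 50 N (contact force between collar and mixer above 50 N).
It fails at once if another ring or the gripper is forced against the mixer with more than 60 N (contact force between any of thrust_ring, spacer, the arm, the fingers and mixer above 60 N).
It fails at once if something else on the bench is moved by more than 20 mm or tipped over (distance of any of carousel, disinfectant, grease, marker, tube_stand from where it was at the start of the episode above 0.02 m or angle between any of carousel, disinfectant, grease, marker, tube_stand's own z axis and vertical above 0.3 rad).
It also fails if it takes over 72 s, if anything falls off the work surface, if the arm or the gripper's body presses on something with over 40 N, if the wrist force passes 120 N, or if a joint passes its speed limit or range.

ROBOT

A 7-joint arm with a two-finger parallel gripper is mounted at the origin on the work surface. World frame = base frame: x ahead of the robot, y to its left, z up, the work surface at z = 0. Lengths are in m, angles in rad, forces in N, time in s.
With the tool pointing down it reaches from about 0.425 to 1.025 m from the base axis. Payload 9.4 kg.
Tool frame: the origin (TCP) lies between the finger pads; the fingertips stand 25 mm ahead of it and the grasp point (between the pads) lies 6 mm ahead of it (bot.tips_ahead is the distance from the TCP to the fingertips, in m); x points along the fingers, y is the direction in which the jaws open and shut, and the axes are right-handed (so a half turn about x gives the same grasp; the last joint's range is limited). The gripper opens to 93 mm and grips with 3 to 60 N. Pads are 15 mm wide; open, the fingers measure 128 mm over their backs; the gripper's body (75 mm by 188 mm) begins 65 mm behind the grasp point.
Start: joints at [-1.358, 0.599, -0.003, 1.599, 0.002, 0.943, -0.08], TCP at [0.207, 0.695, 0.244] pointing down, gripper open.
Joint ranges: [-2.57, 2.57], [-0.35, 1.97], [-1.29, 1.29], [0.11, 2.56], [-1.05, 4.19], [0.11, 1.86], [-2.63, 2.63]. Speed limits (rad/s): [2.22, 2.22, 3.01, 3.01, 3.14, 3.14, 3.14].

INTERFACE

Orientations are given as a unit quaternion [x, y, z, w].
In Python, from plant import bot gives the robot as it stands. The module is installed in compiled form; this text tells all that it offers.
- The arm moves only by the shell command python3 -m pendant 'ROWS' [OPENING]. ROWS is text: rows parted by semicolons, each of 6 numbers parted by spaces: the shift along the tool's x, y, z in mm, then the turn, a rotation vector about the tool's x, y, z in degrees. In form: dx dy dz wx wy wz; .... A call has 1 to 5 rows; each row is the pose to reach, as a shift and turn from the pose measured when the call began, along the tool's axes at that moment; what a row does not reach only later rows make up. A row lasts 1/8 s, in which the tool goes at most 62.5 mm and 10.7 degrees, less where a joint would pass 70% of its speed; a pose out of reach is approached as far as the arm can. A call with a gripper value outside its range is refused whole. OPENING is the opening, from 0 (shut) to 1 (fully open), set as the call begins (- or left out, the last holds). The fingers move at their own pace and stop on an object; the grip force is fixed at half the most. Time passes only in rows, so rows that repeat a pose let the fingers close. It gives the time, the measured TCP pose, the force and the opening at its end, in the units of the state.
- bot.sense(): the state, without advancing time (a new reading comes with each control period).
- bot.camera(name): name is "scene" or "top" or "wrist"; returns a dict with "pixels" (384x512x3 uint8, red, green, blue), "z_map" (384x512 float32, m along the optical axis (not along the pixel's ray), 0 where there is no reading), "fx", "fy", "cx", "cy" (pixels), "origin" and "rotation" of the camera in the world; the wrist camera has in their place "mount" (4x4, takes a point from camera to tool coordinates, whose origin is the TCP and whose axes are the tool frame's). Camera axes: x right, y down, z forward; pixel columns grow to the right and rows downward; lengths in m; the calibration is good to about 2 mm. A picture is of the moment at which its call begins: read the wrist's pose just before it.
- bot.job_done(): hands the job in, once; it reports no verdict.
Trained networks look in the newest picture that a camera, given by its name, has taken for a name from the list of things; names that differ only in an ending like _2 or _b are one class to them, and where a whole thing is asked for, a point or a joint stands for the part that bears it (a point fixed in the world has none). Each returns a list of dicts, best first, with "score" (0 to 1); they miss things now and then, are a little off and sometimes report something else, mostly with a low value. They report only what shows in the picture. A call takes as long as a camera call. They do not tell look-alikes from the thing itself.
- bot.cut_out(camera, thing): "region" (384x512 bool, what is visible of it) and "pixel" ([column, row] in pixels, amid what is visible of it).
The state is a dict: "time": time; "q": joint angles; "joint_velocities": joint speeds; "tau": joint torques, N m; "tool_pos": TCP position; "ee_rot": TCP orientation; "force": force on the tool from outside, world axes, zero at the start; "moment": the same for the moment, N m; "width": opening from 0.0 (shut) to 1.0 (fully open).
Only numpy, scipy, OpenCV 4.12 (cv2) and the standard library are available. Lean on these libraries where they do the work, as an engineer would, in place of code of your own. Each camera call takes 0.05 s, during which the arm holds its last target.

## Working session

There is one attempt and no reset: what is moved stays moved. The work goes in short steps, Python scripts to look and compute and a shell command to move; the robot and the scene stay as the last step left them, time stands still between calls to the robot, and variables do not carry over. Pictures are saved under pics/ and viewed, and the job is handed in when it is done.

```bash
mkdir -p pics; ls; python3 - <<'E'
from plant import bot
import cv2
s=bot.sense();print(s)
for n in ["scene","top","wrist"]:
    c=bot.camera(n)
    cv2.imwrite(f"pics/{n}0.png",c["pixels"][:,:,::-1])
    print(n,{k:c[k] for k in c if k not in("pixels","z_map")})
E
```

```text
pics
{'time': 0.0, 'q': array([-1.35769967,  0.60013229, -0.00254037,  1.60012874,  0.00184238,
        0.9428764 , -0.0798205 ]), 'joint_velocities': array([ 0.00090602,  0.00121197,  0.00104241, -0.00114207, -0.00062266,
        0.00050408, -0.00025198]), 'tau': array([ 1.86491752e-04, -7.65073228e+01,  1.49776977e+00, -2.52340794e+01,
       -5.24047797e-02,  1.72342965e-02,  1.51380364e-04]), 'tool_pos': array([0.20707287, 0.69433556, 0.24275522]), 'ee_rot': array([ 0.10153375,  0.69971579, -0.10262469,  0.69968341]), 'force': array([-0.48814298,  1.20339184, -0.43315453]), 'moment': array([-0.00412936, -0.01912995, -0.03183088]), 'width': 1.0022328115905845}
scene {'fx': 432.2929685171335, 'fy': 432.2929685171335, 'cx': 256.58260900846625, 'cy': 193.5251898335905, 'origin': array([0.95643259, 0.7743533 , 0.9426849 ]), 'rotation': array([ 0.22495574,  0.88956204, -0.38613706, -0.09472308])}
top {'fx': 423.4034351377275, 'fy': 423.4034351377275, 'cx': 258.2546646037013, 'cy': 188.80004903497968, 'origin': array([0.34368836, 0.02089709, 1.25512187]), 'rotation': array([ 0.70806611, -0.70166589,  0.05773585, -0.05453386])}
wrist {'fx': 329.4252450668259, 'fy': 329.4252450668259, 'cx': 256.89802153447636, 'cy': 187.20338896313189, 'mount': array([[-8.74642359e-05, -2.52702774e-01,  9.67543953e-01,
        -1.40090199e-01],
       [ 9.99999992e-01, -1.07031406e-04,  6.24437803e-05,
         1.89095607e-03],
       [ 8.77778732e-05,  9.67543951e-01,  2.52702781e-01,
        -6.88554484e-02],
       [ 0.00000000e+00,  0.00000000e+00,  0.00000000e+00,
         1.00000000e+00]])}
```

View pics/scene0.png

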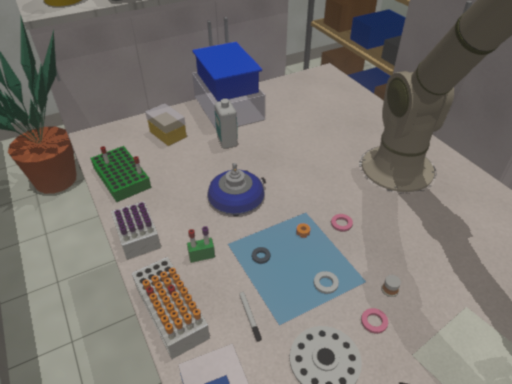

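View pics/top0.png

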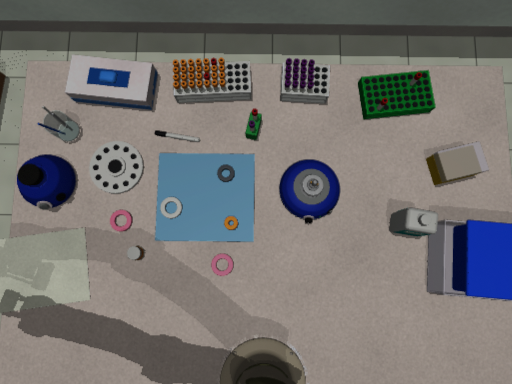

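View pics/wrist0.png

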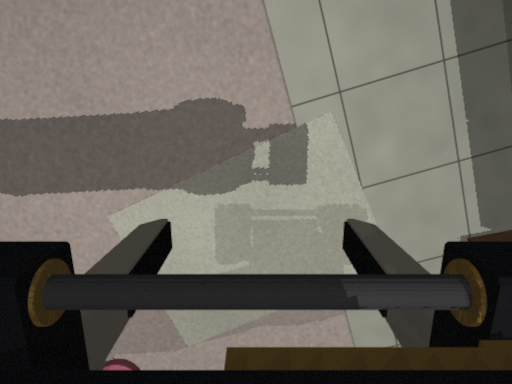

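The wanted white thrust ring is in the top image at (171,208) on the blue pad. Its look-alikes are the pink rings at (121,220) and (222,264), which are off the pad and the wrong colour. The spacer is at (226,173), the collar at (231,223) and the mixer at (310,190).

```bash
cat > h.py <<'E'
import numpy as np, cv2
from plant import bot
from scipy.spatial.transform import Rotation as R
from scipy.optimize import least_squares
def shot(n):
    s=bot.sense(); c=bot.camera(n)
    if n=="wrist":
        T=np.eye(4);T[:3,:3]=R.from_quat(s["ee_rot"]).as_matrix();T[:3,3]=s["tool_pos"]
        c["T"]=T@c["mount"]
    else:
        T=np.eye(4);T[:3,:3]=R.from_quat(c["rotation"]).as_matrix() if np.size(c["rotation"])==4 else c["rotation"];T[:3,3]=c["origin"];c["T"]=T
    return c
def cloud(c):
    z=c["z_map"];v,u=np.mgrid[:384,:512]
    P=np.stack([(u-c["cx"])/c["fx"]*z,(v-c["cy"])/c["fy"]*z,z],-1)
    W=P@c["T"][:3,:3].T+c["T"][:3,3]; W[z==0]=np.nan
    return W
def ray(c,u,v,h):
    d=c["T"][:3,:3]@np.array([(u-c["cx"])/c["fx"],(v-c["cy"])/c["fy"],1]);o=c["T"][:3,3]
    return o+d*(h-o[2])/d[2]
def proj(c,p):
    q=c["T"][:3,:3].T@(np.asarray(p)-c["T"][:3,3]);return q[:2]/q[2]*[c["fx"],c["fy"]]+[c["cx"],c["cy"]]
def circ(P,r):
    f=least_squares(lambda x:np.hypot(P[:,0]-x[0],P[:,1]-x[1])-r,P[:,:2].mean(0),loss="soft_l1",f_scale=.002)
    return f.x
E
python3 - <<'E'
from h import *
c=shot("top");W=cloud(c)
for t in ["thrust_ring_center","spacer_center","collar_center","mixer","carousel","disinfectant","grease","marker","tube_stand"]:
    for d in bot.cut_out("top",t)[:3]:
        m=d["region"]&np.isfinite(W[...,0]);P=W[m]
        cnt,_=cv2.findContours(d["region"].astype(np.uint8),0,1)
        k=max(cnt,key=cv2.contourArea)
        (u,v),r=cv2.minEnclosingCircle(k)
        print(t,round(d["score"],2),np.round(d["pixel"],1),m.sum(),"medZ",np.round(np.percentile(P[:,2],[10,50,90]),4),"enc",np.round([u,v,r],1),np.round(ray(c,u,v,np.percentile(P[:,2],80)),4))
p=c["pixels"][140:290,90:350][:,:,::-1];cv2.imwrite("pics/top_crop.png",cv2.resize(p,None,fx=3,fy=3,interpolation=2))
E
```

```text
thrust_ring_center 0.77 [111.3 220.4] 306 medZ [0.0028 0.0118 0.0152] enc [120.6 220.   11.6] [0.4462 0.4185 0.0143]
thrust_ring_center 0.6 [167.5 200.7] 257 medZ [0.0101 0.0139 0.0176] enc [170.5 206.7  10.9] [0.4865 0.2737 0.0164]
thrust_ring_center 0.6 [219.1 259.3] 272 medZ [0.0075 0.0123 0.0151] enc [221.9 263.8  11.2] [0.3225 0.119  0.0142]
spacer_center 0.54 [231.2 172.2] 194 medZ [0.009  0.0137 0.0172] enc [225.7 172.5   8.7] [0.5906 0.1137 0.0159]
collar_center 0.67 [232.  220.1] 127 medZ [0.0164 0.022  0.0253] enc [231.1 222.4   6.7] [0.4413 0.0944 0.0239]
mixer 0.66 [311.2 188.7] 2923 medZ [0.0393 0.0569 0.0883] enc [308.5 190.3  31.8] [ 0.532  -0.1271  0.0625]
carousel 0.93 [115.4 166.5] 2242 medZ [0.0092 0.0129 0.0191] enc [116.1 166.6  27.5] [0.6055 0.441  0.0159]
carousel 0.73 [309.4 192. ] 2887 medZ [0.0404 0.057  0.0884] enc [309.1 190.4  31.6] [ 0.5317 -0.1288  0.0625]
grease 0.53 [136.  249.8] 203 medZ [0.0129 0.0411 0.0451] enc [135.4 252.    8.6] [0.3537 0.3617 0.0441]
marker 0.67 [180.6 138. ] 188 medZ [0.0094 0.0131 0.0164] enc [177.  136.   22.4] [0.7019 0.2632 0.0149]
tube_stand 0.55 [253.2 124.9] 377 medZ [0.0128 0.0503 0.1076] enc [252.5 123.6  15.8] [0.7192 0.0345 0.0894]
```

View pics/top_crop.png

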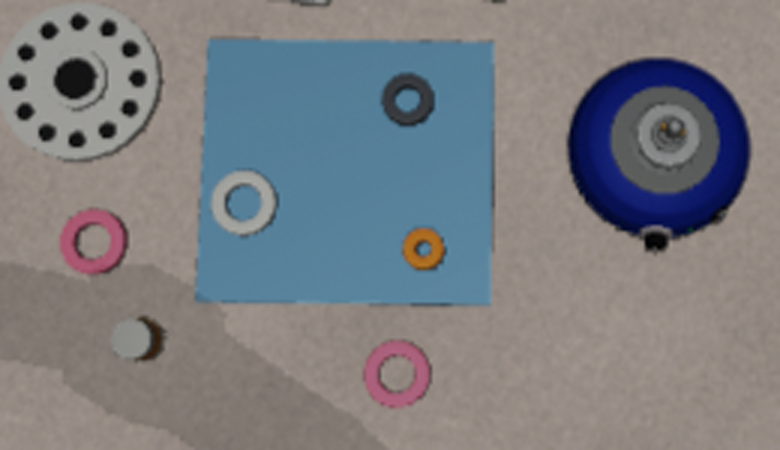

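```bash
cat >> h.py <<'E'
def row(pos,yaw=None):
    """row to reach TCP pos (world), tool x down, tool y axis at world heading yaw"""
    s=bot.sense();Rm=R.from_quat(s["ee_rot"]).as_matrix()
    if yaw is None: yaw=np.arctan2(Rm[1,1],Rm[0,1])
    x=np.array([0,0,-1.]);y=np.array([np.cos(yaw),np.sin(yaw),0]);z=np.cross(x,y)
    Rt=np.stack([x,y,z],1)
    d=Rm.T@(np.asarray(pos)-s["tool_pos"])*1000
    w=R.from_matrix(Rm.T@Rt).as_rotvec(degrees=True)
    print("t",round(s["time"],2),"pos",np.round(s["tool_pos"],4),"F",np.round(s["force"],1),"w",round(s["width"],3),"yaw",np.round(np.degrees(np.arctan2(Rm[1,1],Rm[0,1])),2),"tilt",np.round(np.degrees(np.arccos(-Rm[2,0])),2))
    print("ROW",np.round(d,1),np.round(w,2))
E
python3 - <<'E'
from h import *
s=bot.sense();print(np.round(R.from_quat(s["ee_rot"]).as_matrix(),3))
for a in (0,90,-90,180): row([.484,.272,.18],np.radians(a))
# mixer flange from top
c=shot("top");W=cloud(c);m=(abs(W[...,2]-.09)<.004)&(np.hypot(W[...,0]-.53,W[...,1]+.13)<.1)
print(m.sum(),W[m].mean(0))
m=(W[...,2]>.11)&(np.hypot(W[...,0]-.53,W[...,1]+.13)<.06);print(m.sum(),W[m])
E
```

```text
[[ 0.     0.286  0.958]
 [-0.     0.958 -0.286]
 [-1.    -0.     0.   ]]
t 0.65 pos [0.2072 0.6947 0.2436] F [ 0.3 -0.2  0. ] w 0.995 yaw 73.4 tilt 0.0
ROW [  63.7 -326.   386.1] [73.4  0.  -0. ]
t 0.65 pos [0.2072 0.6947 0.2436] F [ 0.3 -0.2  0. ] w 0.995 yaw 73.4 tilt 0.0
ROW [  63.7 -326.   386.1] [-16.6   0.    0. ]
t 0.65 pos [0.2072 0.6947 0.2436] F [ 0.3 -0.2  0. ] w 0.995 yaw 73.4 tilt 0.0
ROW [  63.7 -326.   386.1] [ 1.634e+02  0.000e+00 -1.000e-02]
t 0.65 pos [0.2072 0.6947 0.2436] F [ 0.3 -0.2  0. ] w 0.995 yaw 73.4 tilt 0.0
ROW [  63.7 -326.   386.1] [-106.6    0.     0. ]
195 [ 0.54410851 -0.13405025  0.0904439 ]
46 [[ 0.55137854 -0.13585549  0.13521896]
 [ 0.55312329 -0.13105316  0.11030969]
 [ 0.5483427  -0.13025403  0.13658258]
 [ 0.54909976 -0.13349173  0.13258662]
 [ 0.54878922 -0.13593223  0.13442517]
 [ 0.54900947 -0.13877682  0.13336334]
 [ 0.54863871 -0.14115921  0.1355303 ]
 [ 0.54823952 -0.12678087  0.12174704]
 [ 0.5466746  -0.12833375  0.13056164]
 [ 0.54634201 -0.13076693  0.13254767]
 [ 0.54615292 -0.13329998  0.1337384 ]
 [ 0.54592761 -0.13579937  0.13512
[... 631 characters left out ...]
 0.5426933  -0.14289711  0.12276236]
 [ 0.54282825 -0.14570673  0.12214271]
 [ 0.54177262 -0.12532967  0.11110809]
 [ 0.54198208 -0.1282124   0.1100501 ]
 [ 0.54128245 -0.13040412  0.11424142]
 [ 0.53901227 -0.13135176  0.12749851]
 [ 0.5380872  -0.13330328  0.1329877 ]
 [ 0.53818563 -0.13605467  0.1325682 ]
 [ 0.54068235 -0.14077639  0.11830881]
 [ 0.54033192 -0.1431903   0.12048134]
 [ 0.53911709 -0.1281208   0.11051707]
 [ 0.53882698 -0.13062058  0.11236951]
 [ 0.53839696 -0.13300103  0.11504069]
 [ 0.53907893 -0.13626325  0.11120097]
 [ 0.53924885 -0.14184904  0.11051321]
 [ 0.53628936 -0.1335002   0.11109954]
 [ 0.5360389  -0.13601764  0.11274242]
 [ 0.53358206 -0.13896761  0.11098475]]
```

```bash
python3 -m pendant '20 -163 193 -8 0 0; 40 -250 300 -16.6 0 0; 70 -326 386 -16.6 0 0; 80 -326 386 -16.6 0 0; 80 -326 386 -16.6 0 0' 1; python3 -c "
from h import *
row([.484,.272,.16],np.pi/2)"
```

```text
time: 1.32
tool_pos: [0.3778, 0.4347, 0.1999]
ee_rot: [0.0, 0.707, 0.0, 0.707]
force: [0.4, 0.7, -0.6]
width: 0.994
t 1.32 pos [0.3778 0.4347 0.1999] F [ 0.4  0.7 -0.6] w 0.994 yaw 90.0 tilt 0.06
ROW [  39.9 -162.7  106.1] [-0.    0.04 -0.04]
```

```bash
python3 -m pendant '40 -163 106 0 0 0; 40 -163 106 0 0 0; 40 -163 106 0 0 0; 40 -163 106 0 0 0; 40 -163 106 0 0 0'; cat > wr.py <<'E'
from h import *
import sys
name=sys.argv[1]
c=shot("wrist");cv2.imwrite(f"pics/{name}.png",c["pixels"][:,:,::-1]);np.savez("last.npz",**{k:c[k] for k in c if k!="mount"})
row(bot.sense()["tool_pos"],np.pi/2)
W=cloud(c)
for a in sys.argv[2:]:
    t,lo,hi,r=a.split(",");lo,hi,r=float(lo),float(hi),float(r)
    for d in bot.cut_out("wrist",t)[:3]:
        m=d["region"]&(W[...,2]>lo)&(W[...,2]<hi);P=W[m]
        if len(P)<20: print(t,d["score"],d["pixel"],"few");continue
        cnt=max(cv2.findContours(m.astype(np.uint8),0,1)[0],key=cv2.contourArea)
        ell=cv2.fitEllipse(cv2.convexHull(cnt))
        E=np.array([ray(c,u+.0,v,hi*0+np.median(P[:,2])) for u,v in cnt[:,0]])
        hull=cv2.convexHull(E[:,:2].astype(np.float32))[:,0]
        print(t,round(d["score"],2),np.round(d["pixel"]),len(P),"z",np.round(np.median(P[:,2]),4),"mean",np.round(P.mean(0),4),"ell",np.round(ell[0],1),np.round(ray(c,*ell[0],np.median(P[:,2])),4),"circ",np.round(circ(hull,r),4),"enc",np.round(np.hstack(cv2.minEnclosingCircle(hull)),4))
E
python3 wr.py w1 thrust_ring_center,.009,.02,.032
```

```text
time: 1.95
tool_pos: [0.4842, 0.2712, 0.1599]
ee_rot: [0.001, 0.707, -0.0, 0.707]
force: [0.2, 0.5, 0.1]
width: 1.0
t 2.0 pos [0.4835 0.2727 0.1601] F [-0.  -0.2  0.9] w 0.997 yaw 90.02 tilt 0.1
ROW [0. 0. 0.] [ 0.02  0.04 -0.09]
thrust_ring_center 0.72 [441. 144.] 2778 z 0.011 mean [0.4479 0.4214 0.011 ] ell [426.7 138.5] [0.4478 0.4212 0.011 ] circ [0.4486 0.4212] enc [0.4483 0.4212 0.0323]
thrust_ring_center 0.71 [267. 197.] 2603 z 0.013 mean [0.4873 0.276  0.0129] ell [260.2 183.1] [0.4872 0.2759 0.013 ] circ [0.4881 0.2758] enc [0.4881 0.276  0.0319]
thrust_ring_center 0.68 [70. 10.] 1151 z 0.011 mean [0.346  0.1222 0.011 ] ell [ 62.6 -21. ] [0.3237 0.1222 0.011 ] circ [0.3239 0.1226] enc [0.3385 0.1226 0.0285]
```

View pics/w1.png

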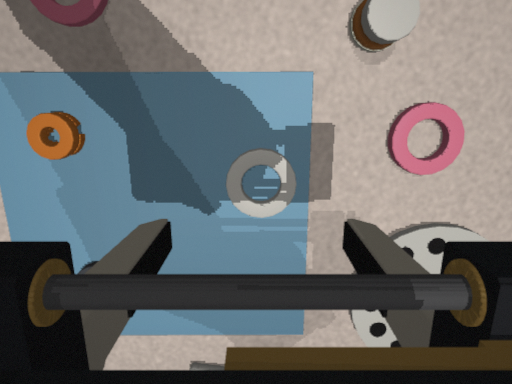

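White ring confirmed at pixel (260,183) on the pad; the pink look-alikes are at (427,138) and top left. Measured top z of 0.013 fits the expected 0.014. Grasping.

```bash
python3 -m pendant '60 3 4.5 0 0 0; 110 3 4.5 0 0 0; 130 3 4.5 0 0 0; 130 3 4.5 0 0 0' 1;python3 -c "
from h import *
row([.488,.276,.03],np.pi/2)"
```

```text
time: 2.55
tool_pos: [0.4863, 0.2789, 0.0291]
ee_rot: [-0.001, 0.707, 0.002, 0.707]
force: [0.5, 0.2, 0.0]
width: 0.997
t 2.55 pos [0.4863 0.2789 0.0291] F [0.5 0.2 0. ] w 0.997 yaw 90.31 tilt 0.11
ROW [-0.9 -2.9  1.7] [ 0.31 -0.05 -0.1 ]
```

```bash
python3 -m pendant '0 -2 1 0 0 0; 0 -2 1 0 0 0; 0 -2 1 0 0 0; 0 -2 1 0 0 0; 0 -2 1 0 0 0' 0.6;python3 -m pendant '0 0 0 0 0 0; 0 0 0 0 0 0; 0 0 0 0 0 0;-30 0 0 0 0 0; -60 0 0 0 0 0'; for i in 1 2 3 ; do python3 -c "
from h import *
row([.488,.276,.20],np.pi/2)"; done
```

```text
time: 3.18
tool_pos: [0.4873, 0.2771, 0.0295]
ee_rot: [-0.001, 0.707, 0.003, 0.707]
force: [-1.4, 1.0, 6.1]
width: 0.688
time: 3.8
tool_pos: [0.4871, 0.2766, 0.0896]
ee_rot: [-0.001, 0.708, 0.002, 0.707]
force: [-0.2, -0.6, -0.5]
width: 0.686
t 3.8 pos [0.4871 0.2766 0.0896] F [-0.2 -0.6 -0.5] w 0.686 yaw 90.3 tilt 0.12
ROW [-110.4   -0.5    0.7] [ 0.3  -0.1  -0.07]
t 3.8 pos [0.4871 0.2766 0.0896] F [-0.2 -0.6 -0.5] w 0.686 yaw 90.3 tilt 0.12
ROW [-110.4   -0.5    0.7] [ 0.3  -0.1  -0.07]
t 3.8 pos [0.4871 0.2766 0.0896] F [-0.2 -0.6 -0.5] w 0.686 yaw 90.3 tilt 0.12
ROW [-110.4   -0.5    0.7] [ 0.3  -0.1  -0.07]
```

```bash
python3 -m pendant '-60 -60 0 0 0 0; -130 -120 0 0 0 0; -160 -180 0 0 0 0; -160 -240 0 0 0 0; -160 -300 0 0 0 0'; python3 -m pendant '0 -56 0 0 0 0; 0 -111 -15 0 0 0; 0 -111 -30 0 0 0; 0 -111 -30 0 0 0;0 -111 -30 0 0 0'
python3 wr.py w2 mixer,.085,.096,.029 thrust_ring_center,.15,.3,.032
```

```text
time: 4.42
tool_pos: [0.489, 0.0171, 0.2449]
ee_rot: [-0.001, 0.707, 0.002, 0.707]
force: [0.4, 0.4, -1.1]
width: 0.685
time: 5.05
tool_pos: [0.4602, -0.0927, 0.2448]
ee_rot: [-0.002, 0.707, 0.003, 0.707]
force: [0.5, 0.1, -1.0]
width: 0.689
t 5.1 pos [ 0.4604 -0.0926  0.2448] F [ 0.4 -0.2 -1.3] w 0.686 yaw 90.46 tilt 0.12
ROW [0. 0. 0.] [ 0.46  0.06 -0.1 ]
mixer 0.73 [227. 222.] 238 z 0.0891 mean [ 0.5369 -0.1253  0.0893] ell [233.3 248.3] [ 0.5311 -0.1133  0.0891] circ [ 0.5156 -0.0915] enc [ 0.5314 -0.1131  0.0139]
thrust_ring_center 0.92 [256. 210.] 7024 z 0.2281 mean [ 0.4545 -0.0913  0.2275] ell [256.6 236. ] [ 0.4586 -0.0913  0.2281] circ [ 0.4598 -0.0913] enc [ 0.4596 -0.0913  0.0323]
thrust_ring_center 0.65 [468.0, 39.1] few
thrust_ring_center 0.19 [226. 219.] 74 z 0.2215 mean [ 0.4584 -0.1024  0.2226] ell [185.9 220.5] [ 0.453  -0.1285  0.2215] circ [ 0.4841 -0.1232] enc [ 0.453 -0.129  0.005]
```

View pics/w2.png

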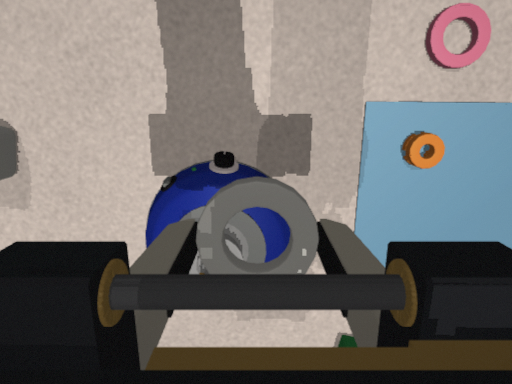

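```bash
python3 -m pendant '-10 -41 55 -0.4 0 0; -20 -41 110 -0.4 0 0; -20 -41 150 -0.4 0 0; -20 -41 150 -0.4 0 0;-20 -41 150 -0.4 0 0'
python3 wr.py w3 mixer,.085,.096,.029 mixer,.134,.139,.004 thrust_ring_center,.15,.3,.032
python3 - <<'E'
from h import *
c=np.load("last.npz");p=c["pixels"];
W=cloud(c);m=np.isfinite(W[...,2]);
sel=(W[...,2]>.085)&(W[...,2]<.17)
v,u=np.where(sel&(v0:=np.mgrid[:384,:512][0]<190));print(u.min(),u.max(),v.min(),v.max())
q=proj(c,[.543,-.134,.12]).astype(int);print(q)
cr=p[max(0,q[1]-70):q[1]+70,q[0]-90:q[0]+90,::-1]
cv2.imwrite("pics/w3c.png",cv2.resize(cr,None,fx=4,fy=4,interpolation=2))
for lo,hi in((.086,.093),(.093,.1),(.1,.107),(.107,.12),(.12,.128),(.128,.134),(.134,.14)):
    P=W[sel&(W[...,2]>lo)&(W[...,2]<hi)&(np.hypot(W[...,0]-.543,W[...,1]+.134)<.045)]
    print(lo,len(P),np.round(np.median(P,0),4),np.round((P.min(0)+P.max(0))/2,4),np.round(np.ptp(P,0),4))
E
```

```text
time: 5.82
tool_pos: [0.6097, -0.1321, 0.2641]
ee_rot: [-0.005, 0.707, 0.006, 0.707]
force: [-0.4, 0.1, -1.0]
width: 0.687
t 5.88 pos [ 0.6094 -0.1323  0.2644] F [-0.2  0.1 -1.5] w 0.684 yaw 90.87 tilt 0.1
ROW [0. 0. 0.] [ 0.87 -0.04 -0.09]
mixer 0.78 [256. 104.] 2119 z 0.0892 mean [ 0.5469 -0.133   0.0895] ell [255.  107.5] [ 0.5469 -0.133   0.0892] circ [ 0.5476 -0.1329] enc [ 0.5476 -0.1329  0.0289]
mixer 0.78 [256. 104.] 114 z 0.135 mean [ 0.5475 -0.1329  0.1351] ell [254.2 109.4] [ 0.5476 -0.1334  0.135 ] circ [ 0.5474 -0.1328] enc [ 0.5481 -0.1332  0.0055]
thrust_ring_center 0.84 [250. 208.] 6881 z 0.2474 mean [ 0.6038 -0.1308  0.2468] ell [256.6 236.3] [ 0.6083 -0.1307  0.2474] circ [ 0.6093 -0.1308] enc [ 0.6091 -0.1308  0.0322]
225 285 76 139
[253 103]
0.086 1982 [ 0.546  -0.1327  0.0891] [ 0.5477 -0.133   0.0892] [0.0572 0.0562 0.0051]
0.093 500 [ 0.5466 -0.1332  0.0969] [ 0.548  -0.133   0.0969] [0.033 0.033 0.006]
0.1 62 [ 0.5479 -0.1316  0.1063] [ 0.5476 -0.1329  0.1035] [0.0232 0.023  0.007 ]
0.107 236 [ 0.5462 -0.1328  0.1089] [ 0.548  -0.1329  0.1135] [0.0222 0.0228 0.013 ]
0.12 19 [ 0.5461 -0.1404  0.1205] [ 0.5476 -0.1329  0.1208] [0.0079 0.0202 0.0013]
0.128 150 [ 0.5473 -0.1329  0.1326] [ 0.5474 -0.1329  0.1319] [0.0126 0.0161 0.0041]
0.134 114 [ 0.5474 -0.1328  0.135 ] [ 0.5477 -0.1325  0.1353] [0.0101 0.0119 0.0026]
```

View pics/w3.png

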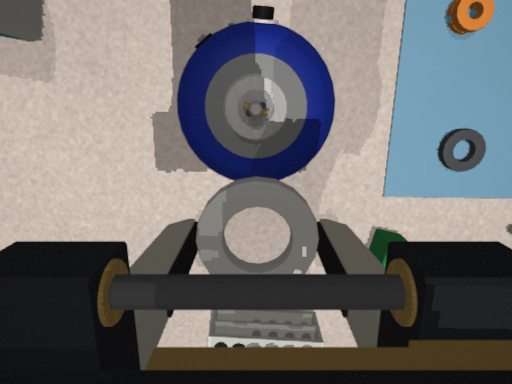

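View pics/w3c.png

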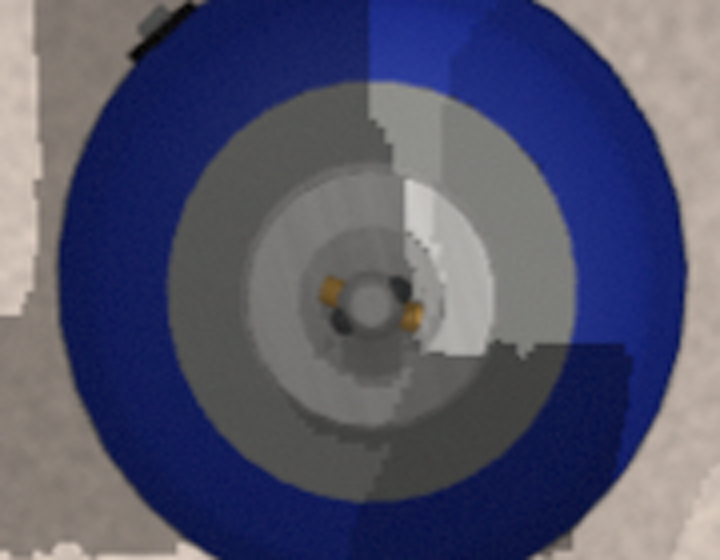

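Pin brass ends in the crop lie at (331,291) and (412,317), which puts the pin at a heading of about 72°. The spindle axis comes out at (0.5477, -0.1329), and all heights agree.

```bash
python3 -m pendant '10 -2 -50 -0.9 0 0; 50 -2 -61 -0.9 0 0; 79 -2 -61 -0.9 0 0; 79 -2 -61 -0.9 0 0;79 -2 -61 -0.9 0 0'
python3 wr.py w4 mixer,.134,.139,.004 thrust_ring_center,.15,.3,.032
python3 - <<'E'
from h import *
c=np.load("last.npz");p=c["pixels"];W=cloud(c)
cv2.imwrite("pics/w4c.png",cv2.resize(p[160:300,170:350,::-1],None,fx=4,fy=4,interpolation=2))
for lo,hi in((.1,.12),(.128,.134),(.134,.14)):
    P=W[(W[...,2]>lo)&(W[...,2]<hi)&(np.hypot(W[...,0]-.5477,W[...,1]+.133)<.012)]
    if len(P):print(lo,len(P),np.round(np.median(P,0),4),np.round((P.min(0)+P.max(0))/2,4),np.round(np.ptp(P,0),4))
E
```

```text
time: 6.65
tool_pos: [0.5493, -0.1357, 0.187]
ee_rot: [-0.01, 0.706, 0.011, 0.708]
force: [-0.6, -0.3, -1.2]
width: 0.687
t 6.7 pos [ 0.5495 -0.1357  0.1873] F [ 0.4  0.  -0.5] w 0.686 yaw 91.74 tilt 0.15
ROW [0. 0. 0.] [ 1.74  0.14 -0.06]
mixer 0.89 [261. 155.] 158 z 0.135 mean [ 0.5475 -0.133   0.135 ] ell [259.5 212.9] [ 0.5475 -0.1325  0.135 ] circ [ 0.5475 -0.1331] enc [ 0.5475 -0.1322  0.0054]
thrust_ring_center 0.69 [260. 208.] 6862 z 0.1703 mean [ 0.5436 -0.1344  0.1697] ell [256.8 234.8] [ 0.5471 -0.1343  0.1703] circ [ 0.5487 -0.1342] enc [ 0.5486 -0.1343  0.032 ]
0.1 13 [ 0.5526 -0.1253  0.1179] [ 0.5529 -0.1324  0.113 ] [0.0048 0.0183 0.0138]
0.128 121 [ 0.5493 -0.1364  0.1329] [ 0.5494 -0.1335  0.1322] [0.0101 0.0149 0.0036]
0.134 158 [ 0.5475 -0.1329  0.135 ] [ 0.5479 -0.1329  0.1353] [0.0089 0.011  0.0025]
```

View pics/w4c.png

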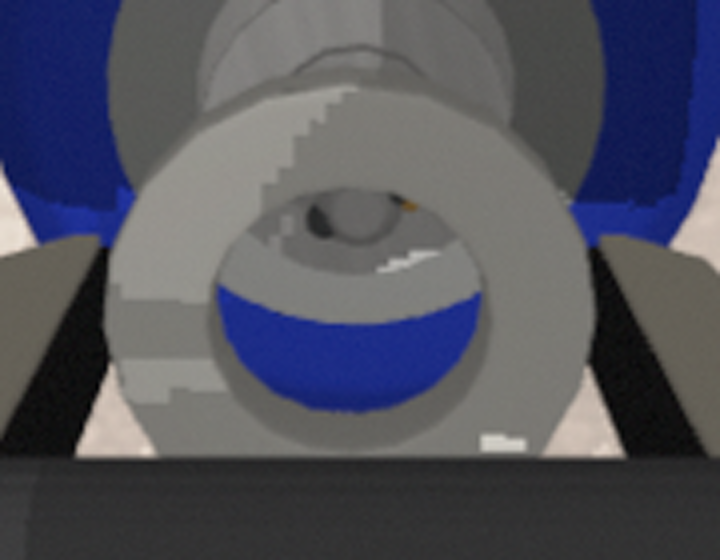

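```bash
python3 -m pendant '0 1.3 -1 1.7 0 0; 10 1.3 -1 1.7 0 0; 30 1.3 -1 1.7 0 0; 45 1.3 -1 1.7 0 0; 45 1.3 -1 1.7 0 0'; python3 -c "
from h import *
row([.5484,-.1344,.119],np.pi/2)"
```

```text
time: 7.42
tool_pos: [0.5478, -0.1341, 0.1408]
ee_rot: [0.0, 0.707, 0.001, 0.707]
force: [-0.6, -0.1, -0.3]
width: 0.681
t 7.42 pos [ 0.5478 -0.1341  0.1408] F [-0.6 -0.1 -0.3] w 0.681 yaw 90.05 tilt 0.09
ROW [21.8 -0.3  0.6] [ 0.05  0.   -0.09]
```

```bash
python3 -m pendant '5 -0.3 0.5 0 0 0; 10 -0.3 0.5 0 0 0; 14 -0.3 0.5 0 0 0; 17 -0.3 0.5 0 0 0; 19 -0.3 0.5 0 0 0'; python3 -c "
from h import *
row([.5484,-.1344,.119],np.pi/2)"
```

```text
time: 8.05
tool_pos: [0.5483, -0.1344, 0.1219]
ee_rot: [0.0, 0.707, 0.001, 0.707]
force: [-2.2, -0.1, 1.6]
width: 0.687
t 8.05 pos [ 0.5483 -0.1344  0.1219] F [-2.2 -0.1  1.6] w 0.687 yaw 90.05 tilt 0.08
ROW [ 2.9 -0.   0.1] [ 0.05 -0.   -0.08]
```

```bash
python3 -m pendant '1 0 -0.3 0 0 0; 2 0 -0.3 0 0 0; 3 0 -0.3 0 0 0; 4 0 -0.3 0 0 0'; python3 wr.py w5 thrust_ring_center,.08,.13,.032
```

```text
time: 8.55
tool_pos: [0.5476, -0.1344, 0.1178]
ee_rot: [0.0, 0.707, 0.001, 0.707]
force: [-3.1, 1.1, 1.6]
width: 0.683
t 8.6 pos [ 0.5476 -0.1344  0.1177] F [-2.6 -0.5  0.8] w 0.686 yaw 90.05 tilt 0.1
ROW [0. 0. 0.] [ 0.05 -0.05 -0.09]
thrust_ring_center 0.74 [254. 209.] 6542 z 0.1012 mean [ 0.54   -0.1332  0.1008] ell [256.2 235.3] [ 0.5455 -0.1332  0.1012] circ [ 0.5469 -0.1332] enc [ 0.5466 -0.1331  0.032 ]
```

```bash
python3 -m pendant '1 0 0 0 0 0; 2 0 0 0 0 0; 2 0 0 0 0 0'
```

```text
time: 9.02
tool_pos: [0.5476, -0.1343, 0.1173]
ee_rot: [0.0, 0.707, 0.001, 0.707]
force: [-7.8, 1.3, 20.8]
width: 0.688
```

```bash
python3 -m pendant '-1 0 0.3 0 0 0; -1 0 0.3 0 0 0; -1 0 0.3 0 0 0' 1;  python3 -m pendant '-1 0 0 0 0 0; -20 0 0 0 0 0; -70 0 0 0 0 0; -120 0 50 0 0 0; -130 0 68 0 0 0'; python3 -m pendant '0 0 0 0 0 0'; python3 wr.py w6 thrust_ring_center,.09,.11,.032
python3 - <<'E'
from h import *
c=np.load("last.npz");p=c["pixels"];W=cloud(c)
q=proj(c,[.5477,-.133,.1]).astype(int)
cv2.imwrite("pics/w6c.png",cv2.resize(p[max(0,q[1]-70):q[1]+70,q[0]-90:q[0]+90,::-1],None,fx=4,fy=4,interpolation=2))
row([.510,.114,.16],np.pi/2)
m=(np.hypot(W[...,0]-.5477,W[...,1]+.133)<.033)&(W[...,2]>.095)&(W[...,2]<.106)&(np.hypot(W[...,0]-.5477,W[...,1]+.133)>.019);P=W[m];A=np.c_[P[:,:2],np.ones(len(P))];print(np.linalg.lstsq(A,P[:,2],rcond=None)[0],np.median(P,0))
E
```

```text
time: 9.4
tool_pos: [0.5483, -0.1344, 0.1182]
ee_rot: [0.0, 0.707, 0.001, 0.707]
force: [-0.3, 0.2, -0.5]
width: 0.961
time: 10.02
tool_pos: [0.6189, -0.1345, 0.2515]
ee_rot: [-0.0, 0.705, 0.001, 0.709]
force: [-0.1, -0.2, -0.7]
width: 1.001
time: 10.15
tool_pos: [0.6206, -0.1343, 0.2524]
ee_rot: [-0.0, 0.704, 0.001, 0.71]
force: [-0.4, -0.2, -0.8]
width: 0.997
t 10.2 pos [ 0.6193 -0.1344  0.2517] F [-0.9  0.1 -0.2] w 1.003 yaw 90.06 tilt 0.38
ROW [0. 0. 0.] [ 0.06  0.38 -0.03]
thrust_ring_center 0.79 [247.  76.] 2964 z 0.101 mean [ 0.5474 -0.1331  0.101 ] ell [256.5  94. ] [ 0.5476 -0.1331  0.101 ] circ [ 0.5485 -0.1331] enc [ 0.5484 -0.1331  0.0315]
thrust_ring_center 0.67 [256.  88.] 811 z 0.0978 mean [ 0.5486 -0.1328  0.1002] ell [256.8  94.9] [ 0.5484 -0.1328  0.0978] circ [ 0.5696 -0.1299] enc [ 0.5487 -0.1326  0.0175]
thrust_ring_center 0.57 [476.9, 137.3] few
t 10.25 pos [ 0.6181 -0.1345  0.2509] F [-0.5  0.1 -0.7] w 0.999 yaw 90.05 tilt 0.27
ROW [  90.6  248.6 -108.4] [ 0.05  0.27 -0.04]
[0.00179183 0.00015155 0.10009745] [ 0.54842195 -0.13349364  0.10105091]
```

View pics/w6c.png

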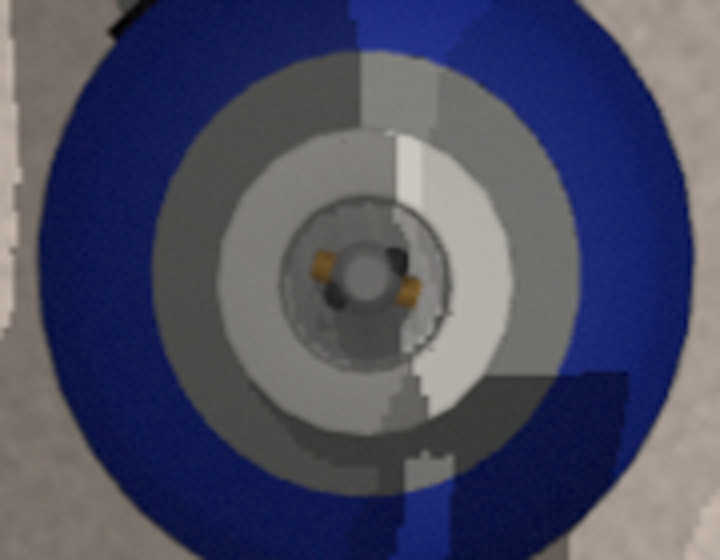

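```bash
python3 -m pendant '0 60 -26 0 0 0; 0 120 -26 0 0 0; 10 180 -26 0 0 0; 50 240 -26 0 0 0; 90 248 -26 0 0 0' 1; python3 -m pendant '0 0 0 0 0 0;0 0 0 0 0 0'; python3 wr.py w7 spacer_center,.009,.02,.026; python3 -c "
from h import *
row([.591,.114,.16],np.pi/2)"
```

```text
time: 10.88
tool_pos: [0.591, 0.1173, 0.1599]
ee_rot: [-0.001, 0.705, 0.003, 0.709]
force: [0.6, -0.3, -1.2]
width: 1.005
time: 11.12
tool_pos: [0.5906, 0.1161, 0.1604]
ee_rot: [-0.001, 0.706, 0.002, 0.709]
force: [0.1, 0.3, -0.4]
width: 0.999
t 11.18 pos [0.5912 0.1158 0.1611] F [ 0.2 -0.1  0.2] w 0.997 yaw 90.21 tilt 0.34
ROW [0. 0. 0.] [ 0.21  0.33 -0.1 ]
spacer_center 0.82 [258. 194.] 1861 z 0.013 mean [0.5931 0.1168 0.0129] ell [255.7 181.9] [0.593  0.1168 0.013 ] circ [0.5935 0.1168] enc [0.5936 0.1169 0.026 ]
t 11.22 pos [0.5916 0.1157 0.1615] F [-0.6 -0.  -0.4] w 0.998 yaw 90.18 tilt 0.4
ROW [ 1.4 -1.7 -0.6] [ 0.18  0.38 -0.12]
```

View pics/w7.png

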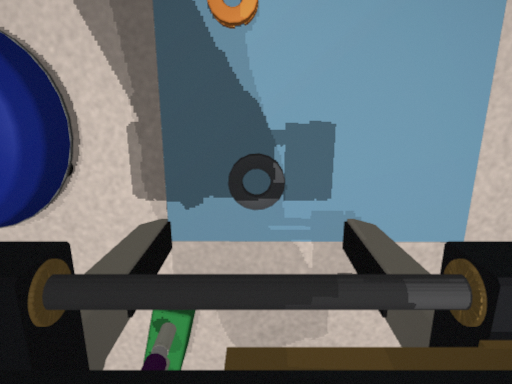

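```bash
python3 - <<'E'
from h import *
c=shot("top");W=cloud(c);m=(W[...,2]>.03)&(W[...,2]<.115)&(abs(W[...,0]-.7)<.08)&(abs(W[...,1]-.05)<.07)&(W[...,0]>.63)
P=W[m];print(len(P),P.min(0),P.max(0))
row([.5934,.1155,.029],np.pi/2)
E
```

```text
312 [0.69590214 0.00981988 0.03001584] [0.76761596 0.05396699 0.11355003]
t 11.28 pos [0.5917 0.1158 0.1616] F [-0.1  0.2  0.5] w 0.999 yaw 90.18 tilt 0.43
ROW [132.6  -0.6   0.7] [ 0.18  0.41 -0.13]
```

```bash
python3 -m pendant '60 -0.5 1.5 0 0.4 0; 110 -0.5 1.5 0 0.4 0; 131.5 -0.5 1.5 0 0.4 0; 131.5 -0.5 1.5 0 0.4 0; 131.5 -0.5 1.5 0 0.4 0' 1;python3 -c "
from h import *
row([.5934,.1155,.03],np.pi/2)"
```

```text
time: 11.9
tool_pos: [0.5949, 0.115, 0.0311]
ee_rot: [0.0, 0.707, 0.002, 0.708]
force: [0.0, -0.2, -0.1]
width: 1.004
t 11.9 pos [0.5949 0.115  0.0311] F [ 0.  -0.2 -0.1] w 1.004 yaw 90.11 tilt 0.17
ROW [ 1.1  0.5 -1.5] [ 0.11  0.09 -0.14]
```

```bash
python3 -m pendant '1 0.5 -1 0 0 0;1 0.5 -1 0 0 0;1 0.5 -1 0 0 0;1 0.5 -1 0 0 0;1 0.5 -1 0 0 0' 0.4;python3 -m pendant '0 0 0 0 0 0;0 0 0 0 0 0;-20 0 0 0 0 0;-70 0 0 0 0 0;-120 0 0 0 0 0';python3 -c "
from h import *
row([.5484,-.1344,.19],np.pi/2)"
```

```text
time: 12.52
tool_pos: [0.5939, 0.1156, 0.0301]
ee_rot: [0.0, 0.707, 0.002, 0.708]
force: [0.1, -0.5, 1.8]
width: 0.549
time: 13.15
tool_pos: [0.5934, 0.1152, 0.1523]
ee_rot: [0.0, 0.707, 0.002, 0.708]
force: [1.0, -0.2, -0.9]
width: 0.548
t 13.15 pos [0.5934 0.1152 0.1523] F [ 1.  -0.2 -0.9] w 0.548 yaw 90.12 tilt 0.15
ROW [ -38.3 -249.4  -45.5] [ 0.12  0.07 -0.13]
```

```bash
python3 -m pendant '-50 -10 -10 0 0 0;-60 -70 -30 0 0 0; -60 -130 -45 0 0 0; -60 -190 -45 0 0 0; -55 -249 -45 0 0 0';python3 -m pendant '20 0 0 0 0 0;20 0 0 0 0 0'; python3 wr.py w8 spacer_center,.15,.3,.026
python3 - <<'E'
from h import *
c=np.load("last.npz");p=c["pixels"];W=cloud(c)
cv2.imwrite("pics/w8c.png",cv2.resize(p[160:300,170:350,::-1],None,fx=4,fy=4,interpolation=2))
row([.5484,-.1344,.18],np.pi/2)
E
```

```text
time: 13.78
tool_pos: [0.5486, -0.136, 0.2085]
ee_rot: [-0.0, 0.706, 0.001, 0.708]
force: [1.5, 0.5, -1.6]
width: 0.548
time: 14.02
tool_pos: [0.5476, -0.1366, 0.1886]
ee_rot: [0.001, 0.706, 0.001, 0.708]
force: [0.5, 0.4, -2.1]
width: 0.546
t 14.07 pos [ 0.5483 -0.1356  0.1891] F [ 0.7  0.2 -1.3] w 0.541 yaw 90.13 tilt 0.21
ROW [0. 0. 0.] [ 0.13  0.16 -0.13]
spacer_center 0.74 [256. 213.] 5697 z 0.1713 mean [ 0.5446 -0.1352  0.1707] ell [256.5 234.4] [ 0.5455 -0.1352  0.1713] circ [ 0.5459 -0.1353] enc [ 0.5461 -0.1351  0.0265]
t 14.12 pos [ 0.5487 -0.1351  0.1894] F [-0.1  0.  -0.6] w 0.548 yaw 90.19 tilt 0.24
ROW [ 9.4  0.7 -0.4] [ 0.19  0.2  -0.13]
```

View pics/w8c.png

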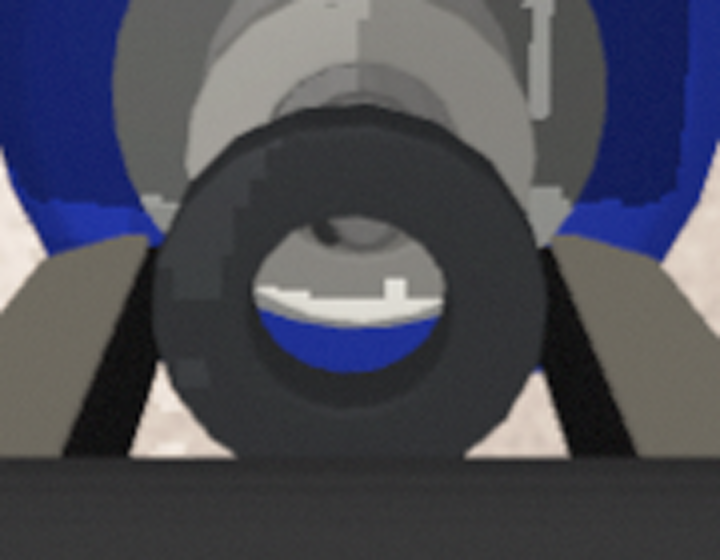

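```bash
cat > inhand.py <<'E'
from h import *
import sys
t,r,rb=sys.argv[1],float(sys.argv[2]),float(sys.argv[3])
c=np.load("last.npz");W=cloud(c);lo,hi=map(float,sys.argv[4:6])
reg=None
for d in bot.cut_out("wrist",t)[:1]: reg=d["region"]
m=reg&(W[...,2]>lo)&(W[...,2]<hi)
ztop=np.percentile(W[m][:,2],80)
m=(m&(W[...,2]>ztop-.004)).astype(np.uint8)
cn,h=cv2.findContours(m,cv2.RETR_CCOMP,cv2.CHAIN_APPROX_NONE)
i=max(range(len(cn)),key=lambda k:cv2.contourArea(cn[k]))
def fit(k,R0,outer):
    k=k[:,0];vb=k[:,1].max()
    if outer: k=k[k[:,1]<min(vb-6,266)]
    E=np.array([ray(c,u,v,ztop) for u,v in k])
    f=least_squares(lambda x:np.hypot(E[:,0]-x[0],E[:,1]-x[1])-x[2],[*E[:,:2].mean(0),R0],loss="soft_l1",f_scale=.0005)
    g=circ(E,R0)
    print("outer" if outer else "bore","free",np.round(f.x,4),"fixed",np.round(g,4),len(k))
fit(cn[i],r,True)
ho=[k for k in range(len(cn)) if h[0][k][3]==i and cv2.contourArea(cn[k])>100]
for k in ho: fit(cn[k],rb,False)
o=[.5477,-.133]
print("ztop",ztop, "tcp", bot.sense()["tool_pos"])
E
python3 inhand.py spacer_center .026 .013 .15 .3
```

```text
outer free [ 0.5466 -0.1352  0.0251] fixed [ 0.5474 -0.1352] 196
bore free [ 0.5465 -0.1352  0.0126] fixed [ 0.5465 -0.1352] 140
ztop 0.17188238705233616 tcp [ 0.54897115 -0.13493062  0.18951486]
```

```bash
python3 -m pendant '4 0 0 0 0 0;4 0 0 0 0 0;4 0 0 0 0 0'; python3 wr.py w9 ; python3 -c "
from h import *
row([.5484,-.1344,.18],np.pi/2)
c=np.load('last.npz');W=cloud(c)
P=W[(W[...,2]>.133)&(W[...,2]<.14)&(np.hypot(W[...,0]-.5477,W[...,1]+.133)<.012)]
print(len(P),np.median(P,0),(P.min(0)+P.max(0))/2,np.ptp(P,0))"; python3 inhand.py spacer_center .026 .013 .15 .3
```

```text
time: 14.55
tool_pos: [0.5491, -0.1346, 0.1856]
ee_rot: [-0.001, 0.706, 0.002, 0.709]
force: [-0.2, -0.2, -1.2]
width: 0.546
t 14.6 pos [ 0.5491 -0.1347  0.1856] F [-0.1  0.6 -1.3] w 0.547 yaw 90.24 tilt 0.27
ROW [0. 0. 0.] [ 0.24  0.24 -0.12]
t 14.6 pos [ 0.5491 -0.1347  0.1856] F [-0.1  0.6 -1.3] w 0.547 yaw 90.24 tilt 0.27
ROW [ 5.6  0.3 -0.7] [ 0.24  0.24 -0.12]
94 [ 0.54993328 -0.13379666  0.13447281] [ 0.55017903 -0.1341006   0.13464485] [0.00550681 0.01112272 0.0032633 ]
outer free [ 0.548  -0.1332  0.025 ] fixed [ 0.5489 -0.1332] 196
bore free [ 0.5479 -0.1332  0.0127] fixed [ 0.5479 -0.1332] 143
ztop 0.1689055384650242 tcp [ 0.5490297  -0.13477789  0.18556915]
```

```bash
python3 -m pendant '5 0.2 -0.3 0 0.2 0;15 0.2 -0.3 0 0.2 0;28 0.2 -0.3 0 0.2 0;38 0.2 -0.3 0 0.2 0;40 0.2 -0.3 0 0.2 0';python3 -c "
from h import *
row([.5488,-.1345,.130],np.pi/2)"
```

```text
time: 15.28
tool_pos: [0.5485, -0.1344, 0.1444]
ee_rot: [-0.001, 0.707, 0.002, 0.707]
force: [-0.2, -0.2, -2.0]
width: 0.551
t 15.28 pos [ 0.5485 -0.1344  0.1444] F [-0.2 -0.2 -2. ] w 0.551 yaw 90.24 tilt 0.15
ROW [14.4 -0.2  0.4] [ 0.24 -0.06 -0.14]
```

```bash
python3 -m pendant '4 0 0.3 0 0 0;8 0 0.3 0 0 0;11 0 0.3 0 0 0;13 0 0.3 0 0 0;14 0 0.3 0 0 0'
```

```text
time: 15.9
tool_pos: [0.5485, -0.1344, 0.1303]
ee_rot: [-0.001, 0.708, 0.002, 0.707]
force: [-2.1, 0.8, -0.3]
width: 0.547
```

```bash
python3 -m pendant '1 0 0 0 0 0;2 0 0 0 0 0;2.5 0 0 0 0 0'
```

```text
time: 16.27
tool_pos: [0.5485, -0.1344, 0.1299]
ee_rot: [-0.001, 0.707, 0.002, 0.707]
force: [-7.7, 1.2, 28.8]
width: 0.546
```

```bash
python3 -m pendant '-1 0 0.3 0 0 0; -1 0 0.3 0 0 0; -1 0 0.3 0 0 0; -1 0 0.3 0 0 0' 1;  python3 -m pendant '-20 0 0 0 0 0; -70 0 0 0 0 0; -110 0 40 0 0 0; -120 0 68 0 0 0;-120 0 68 0 0 0'; python3 wr.py w10 spacer_center,.105,.12,.026
python3 - <<'E'
from h import *
c=np.load("last.npz");p=c["pixels"];W=cloud(c)
q=proj(c,[.5477,-.133,.1]).astype(int)
cv2.imwrite("pics/w10c.png",cv2.resize(p[max(0,q[1]-70):q[1]+70,q[0]-90:q[0]+90,::-1],None,fx=4,fy=4,interpolation=2))
row([.442,.095,.16],np.pi/2)
rr=np.hypot(W[...,0]-.5477,W[...,1]+.133)
m=(rr<.025)&(W[...,2]>.105)&(W[...,2]<.12)&(rr>.0145);P=W[m];A=np.c_[P[:,:2],np.ones(len(P))];print(np.linalg.lstsq(A,P[:,2],rcond=None)[0],np.median(P,0))
m=(rr<.031)&(W[...,2]>.092)&(W[...,2]<.107)&(rr>.027);P=W[m];A=np.c_[P[:,:2],np.ones(len(P))];print(np.linalg.lstsq(A,P[:,2],rcond=None)[0],np.median(P,0))
E
```

```text
time: 16.77
tool_pos: [0.5488, -0.1344, 0.1306]
ee_rot: [-0.001, 0.707, 0.002, 0.707]
force: [-0.3, 0.3, 0.5]
width: 0.929
time: 17.4
tool_pos: [0.6188, -0.134, 0.2512]
ee_rot: [-0.001, 0.707, 0.002, 0.708]
force: [-1.7, 0.6, -0.4]
width: 0.998
t 17.45 pos [ 0.617  -0.1342  0.2502] F [-0.5 -0.4  0.2] w 0.999 yaw 90.24 tilt 0.14
ROW [0. 0. 0.] [ 0.24 -0.06 -0.12]
spacer_center 0.81 [267.  90.] 2380 z 0.113 mean [ 0.5481 -0.1332  0.1129] ell [256.   97.7] [ 0.548  -0.1332  0.113 ] circ [ 0.5488 -0.1333] enc [ 0.5486 -0.133   0.0257]
t 17.5 pos [ 0.6161 -0.1343  0.2498] F [-1.  -0.1  0.2] w 0.999 yaw 90.23 tilt 0.19
ROW [  90.7  229.8 -172.9] [ 0.23 -0.14 -0.12]
[0.00218284 0.00131533 0.11203261] [ 0.54733476 -0.13317463  0.11307526]
[ 0.00416378 -0.0014345   0.09853598] [ 0.54581323 -0.13314582  0.10101583]
```

View pics/w10c.png

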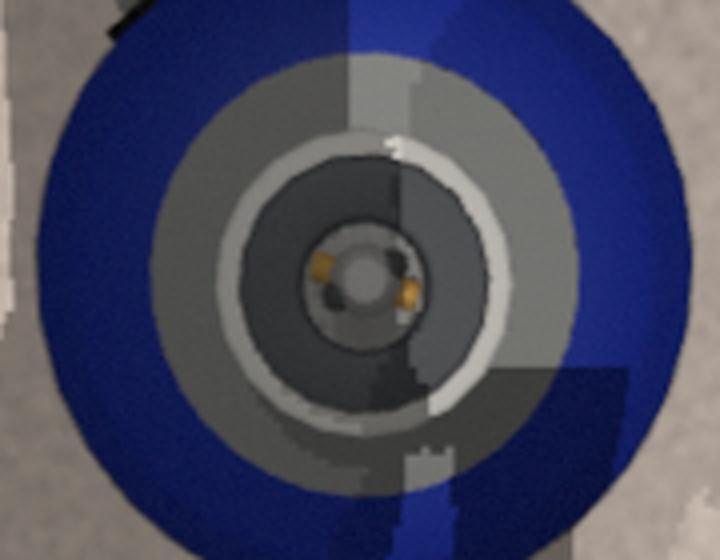

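```bash
python3 - <<'E'
import cv2,numpy as np
a=cv2.imread("pics/w1.png")[100:175,15:100];b=cv2.imread("pics/w2.png")[115:190,385:470]
cv2.imwrite("pics/col.png",cv2.resize(np.hstack([a,b]),None,fx=4.5,fy=4.5,interpolation=2))
E
python3 -m pendant '0 60 -40 0 0 0; 10 115 -80 0 0 0;30 160 -120 0 0 0;60 200 -160 0 0 0;88 230 -172 0 0 0'; python3 -m pendant '0 0 0 0 0 0; 0 0 0 0 0 0'; python3 -c "
from h import *
row([.442,.095,.16],np.pi/2)"
```

```text
time: 18.12
tool_pos: [0.4401, 0.0953, 0.1624]
ee_rot: [-0.0, 0.708, 0.002, 0.706]
force: [1.0, 0.8, -0.2]
width: 1.001
time: 18.38
tool_pos: [0.4395, 0.0946, 0.1622]
ee_rot: [-0.001, 0.708, 0.002, 0.706]
force: [0.0, -0.8, 0.2]
width: 1.001
t 18.38 pos [0.4395 0.0946 0.1622] F [ 0.  -0.8  0.2] w 1.001 yaw 90.2 tilt 0.23
ROW [2.2 0.4 2.5] [ 0.2  -0.22 -0.07]
```

View pics/col.png

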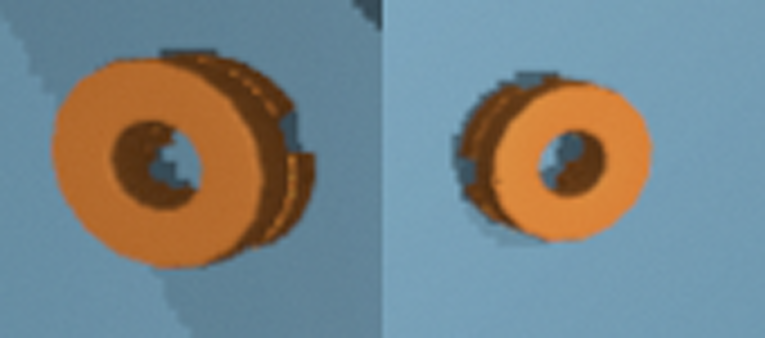

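```bash
python3 wr.py w11 collar_center,.015,.03,.02; python3 - <<'E'
from h import *
row([.442,.095,.0],np.pi/2)
c=dict(np.load("last.npz"));m=bot.camera("wrist")["mount"]
for pos,yaw,(u,v) in (([.4835,.2727,.1601],90.02,(79.4,128.9)),([.4604,-.0926,.2448],90.46,(404.4,153.2))):
    y=np.radians(yaw);X=np.array([0,0,-1.]);Y=np.array([np.cos(y),np.sin(y),0]);T=np.eye(4);T[:3,:3]=np.stack([X,Y,np.cross(X,Y)],1);T[:3,3]=pos
    c["T"]=T@m
    p=ray(c,u,v,.006)
    C=[.4445,.0965]
    for cc in (C,):
        d=p[:2]-cc;print(np.round(p,4),np.hypot(*d),np.degrees(np.arctan2(d[1],d[0])))
E
```

```text
t 18.43 pos [0.4403 0.0943 0.1626] F [ 0.1  0.6 -0.2] w 0.999 yaw 90.12 tilt 0.17
ROW [0. 0. 0.] [ 0.12 -0.15 -0.09]
collar_center 0.75 [260. 176.] 1312 z 0.0209 mean [0.4435 0.0977 0.0208] ell [258.5 186.4] [0.4434 0.0978 0.0209] circ [0.4438 0.0978] enc [0.4436 0.0978 0.0201]
t 18.48 pos [0.4408 0.0941 0.1628] F [-0.1 -0.1 -0.4] w 0.994 yaw 90.07 tilt 0.14
ROW [162.8   0.6   1.5] [ 0.07 -0.1  -0.1 ]
[0.4389 0.1177 0.006 ] 0.021892790916056202 104.9001399288601
[0.449  0.0796 0.006 ] 0.017466731921569383 -75.17739121420163
```

View pics/w11.png

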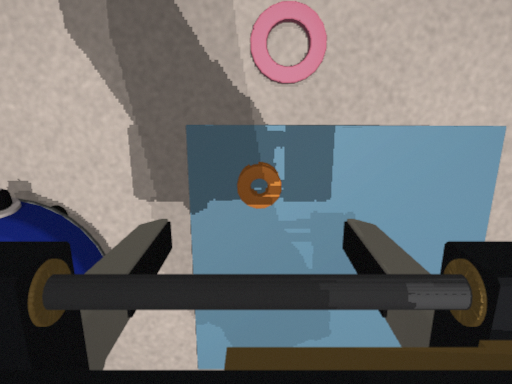

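Groove notches seen from two sides give a groove heading of about 105°, which is 15° modulo 90. The pin at about 73.5° means turning the collar about -31.5° in heading, i.e. wx +31.5. Grasping the collar.

```bash
python3 -m pendant '60 2.4 3.5 0 0 0; 105 2.4 3.5 0 0 0; 129 2.4 3.5 0 0 0;129 2.4 3.5 0 0 0;129 2.4 3.5 0 0 0' 1; python3 -c "
from h import *
row([.4443,.0965,.033],np.pi/2);print(bot.sense()['q'])"
```

```text
time: 19.15
tool_pos: [0.445, 0.0964, 0.0347]
ee_rot: [0.001, 0.707, 0.001, 0.707]
force: [-0.6, 0.1, 0.3]
width: 1.001
t 19.15 pos [0.445  0.0964 0.0347] F [-0.6  0.1  0.3] w 1.001 yaw 89.98 tilt 0.13
ROW [ 1.7  0.1 -0.7] [-0.02 -0.   -0.13]
[-0.31035379  0.67391677 -0.03783684  2.35766482  0.19332634  0.11164738
  1.03841379]
```

```bash
python3 -m pendant '0 0 -0.7 0 0 0;0 0 -0.7 0 0 0;0 0 -0.7 0 0 0;0 0 -0.7 0 0 0;0 0 -0.7 0 0 0' 0.3;python3 -m pendant '0 0 0 0 0 0;0 0 0 0 0 0;-20 0 0 0 0 0;-70 0 10 0 0 0;-120 0 40 0 0 0';python3 -c "
from h import *
print(bot.sense()['q']);row([.5484,-.1344,.20],np.radians(58.5))"
```

```text
time: 19.77
tool_pos: [0.4443, 0.0964, 0.0347]
ee_rot: [0.001, 0.707, 0.001, 0.707]
force: [-0.3, 0.2, 1.0]
width: 0.513
time: 20.4
tool_pos: [0.4829, 0.0959, 0.1558]
ee_rot: [0.0, 0.708, 0.001, 0.706]
force: [1.7, -0.3, -2.1]
width: 0.42
[-0.19085424  0.4637519  -0.16347878  2.19808997  0.14971386  0.49225622
  1.10199709]
t 20.4 pos [0.4829 0.0959 0.1558] F [ 1.7 -0.3 -2.1] w 0.42 yaw 90.05 tilt 0.19
ROW [ -44.8 -230.3   65.2] [ 3.155e+01 -1.900e-01 -3.000e-02]
```

```bash
python3 -m pendant '-45 -50 13 10 0 0;-50 -110 26 20 0 0;-50 -170 40 31.5 0 0;-50 -225 65 31.5 0 0;-45 -230 65 31.5 0 0';python3 -m pendant '0 0 0 0 0 0;0 0 0 0 0 0';python3 wr.py w12; python3 inhand.py collar_center .02 .008 .15 .3; python3 - <<'E'
from h import *
c=np.load("last.npz");p=c["pixels"];W=cloud(c)
cv2.imwrite("pics/w12c.png",cv2.resize(p[160:300,170:350,::-1],None,fx=4,fy=4,interpolation=2))
row([.5484,-.1344,.19],np.radians(58.5))
E
```

```text
time: 21.02
tool_pos: [0.5491, -0.139, 0.2002]
ee_rot: [0.193, 0.681, -0.194, 0.68]
force: [-1.0, 1.2, -0.6]
width: 0.424
time: 21.28
tool_pos: [0.5487, -0.1379, 0.2]
ee_rot: [0.193, 0.681, -0.194, 0.679]
force: [-0.1, -0.2, -0.9]
width: 0.421
t 21.32 pos [ 0.5488 -0.1376  0.2002] F [-0.6  0.1 -1.4] w 0.422 yaw 58.29 tilt 0.13
ROW [0. 0. 0.] [-31.71  -0.12   0.04]
outer free [ 0.5477 -0.1352  0.0193] fixed [ 0.5482 -0.1355] 166
bore free [ 0.5476 -0.135   0.0077] fixed [ 0.5476 -0.135 ] 91
ztop 0.18664572907787155 tcp [ 0.54892033 -0.13749055  0.20028717]
t 21.38 pos [ 0.5489 -0.1375  0.2003] F [-0.1 -0.4 -1.2] w 0.42 yaw 58.31 tilt 0.11
ROW [10.3  2.4 -2.1] [-0.19 -0.09  0.07]
```

View pics/w12c.png

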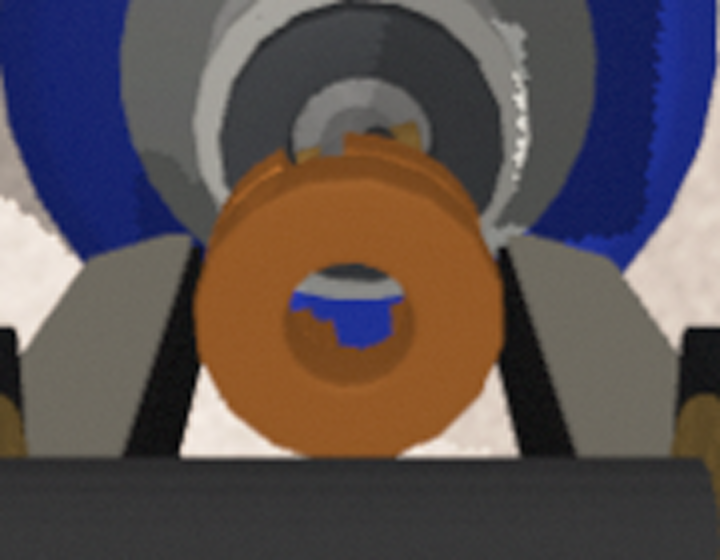

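```bash
python3 - <<'E'
from h import *
c=np.load("last.npz")
def f(px,h,C):
    p=ray(c,170+px[0]/4,160+px[1]/4,h);d=p[:2]-C;return np.round(p,4),round(np.hypot(*d)*1000,1),round(np.degrees(np.arctan2(d[1],d[0])),1)
C=[.5477,-.1351]
for px in ((290,152),(348,140),(320,147)):
  for h in (.1667,.1707,.1747): print("groove",px,h,f(px,h,C))
for px in ((405,130),(417,127),(310,153)): print("pin",f(px,.118,[.5477,-.133]))
print(proj(c,[.5477,-.133,.136]),proj(c,[.5477,-.133,.118]))
E
```

```text
groove (290, 152) 0.1667 (array([ 0.5302, -0.1334,  0.1667]), np.float64(17.5), np.float64(174.4))
groove (290, 152) 0.1707 (array([ 0.5293, -0.1326,  0.1707]), np.float64(18.5), np.float64(172.3))
groove (290, 152) 0.1747 (array([ 0.5284, -0.1318,  0.1747]), np.float64(19.5), np.float64(170.4))
groove (348, 140) 0.1667 (array([ 0.533 , -0.1257,  0.1667]), np.float64(17.5), np.float64(147.5))
groove (348, 140) 0.1707 (array([ 0.532 , -0.1251,  0.1707]), np.float64(18.6), np.float64(147.5))
groove (348, 140) 0.1747 (array([ 0.531 , -0.1245,  0.1747]), np.float64(19.7), np.float64(147.6))
groove (320, 147) 0.1667 (array([ 0.5318, -0.1295,  0.1667]), np.float64(16.9), np.float64(160.6))
groove (320, 147) 0.1707 (array([ 0.5309, -0.1288,  0.1707]), np.float64(18.0), np.float64(159.5))
groove (320, 147) 0.1747 (array([ 0.5299, -0.1281,  0.1747]), np.float64(19.1), np.float64(158.6))
pin (array([ 0.5484, -0.1236,  0.118 ]), np.float64(9.4), np.float64(85.7))
pin (array([ 0.5491, -0.1215,  0.118 ]), np.float64(11.5), np.float64(83.3))
pin (array([ 0.5432, -0.14  ,  0.118 ]), np.float64(8.3), np.float64(-122.7))
[259.43692095 206.29530877] [259.28029608 198.44143179]
```

```bash
python3 -m pendant '5 1.8 -1.7 -1.5 0 0;15 1.8 -1.7 -1.5 0 0;26 1.8 -1.7 -1.5 0 0;29 1.8 -1.7 -1.5 0 0;29 1.8 -1.7 -1.5 0 0';python3 wr.py w13; python3 inhand.py collar_center .02 .008 .14 .3; python3 - <<'E'
from h import *
c=np.load("last.npz");p=c["pixels"];W=cloud(c)
cv2.imwrite("pics/w13c.png",cv2.resize(p[160:300,170:350,::-1],None,fx=4,fy=4,interpolation=2))
print(proj(c,[.5477,-.133,.136])*4-[680,640])
E
```

```text
time: 22.0
tool_pos: [0.5482, -0.1351, 0.1708]
ee_rot: [0.184, 0.684, -0.185, 0.682]
force: [-0.1, 0.5, -0.9]
width: 0.421
t 22.05 pos [ 0.5484 -0.1352  0.1712] F [ 0.7  0.9 -1.6] w 0.427 yaw 59.79 tilt 0.13
ROW [0. 0. 0.] [-30.21  -0.12   0.04]
outer free [ 0.5472 -0.1324  0.0193] fixed [ 0.5477 -0.1327] 166
bore free [ 0.5471 -0.1324  0.0078] fixed [ 0.5471 -0.1324] 90
ztop 0.15748783307981443 tcp [ 0.54848387 -0.1352167   0.17137115]
[344.64024582 260.72136693]
```

View pics/w13c.png

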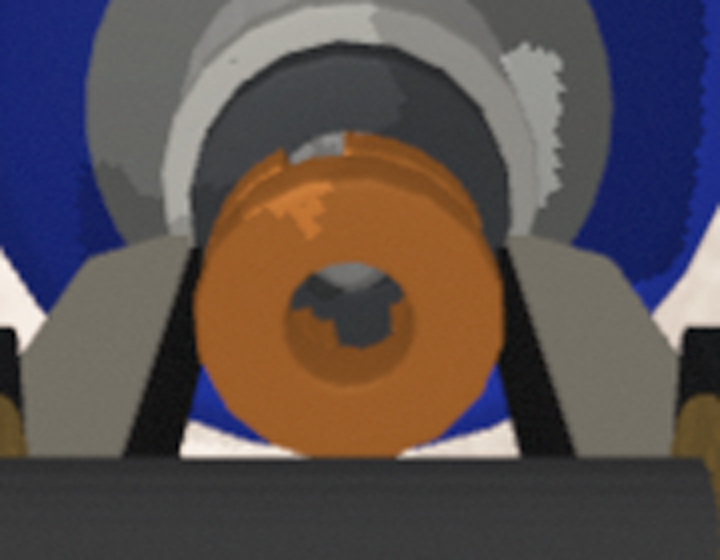

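```bash
python3 -m pendant '2 0 -0.2 0 0 0;3 0 -0.2 0 0 0;4 0 -0.2 0 0 0;5 0 -0.2 0 0 0'
```

```text
time: 22.6
tool_pos: [0.5483, -0.1351, 0.1663]
ee_rot: [0.184, 0.683, -0.184, 0.682]
force: [0.4, -0.4, -1.0]
width: 0.422
```

```bash
python3 -m pendant '1 0 0 0 0 0;2 0 0 0 0 0;3 0 0 0 0 0'
```

```text
time: 22.98
tool_pos: [0.548, -0.135, 0.1634]
ee_rot: [0.184, 0.683, -0.184, 0.682]
force: [-2.8, 1.3, 1.7]
width: 0.423
```

```bash
python3 -m pendant '1 0 -0.5 0 0 0;2 0 -0.5 0 0 0;3 0 -0.5 0 0 0'
```

```text
time: 23.35
tool_pos: [0.5476, -0.1348, 0.1603]
ee_rot: [0.184, 0.683, -0.185, 0.682]
force: [-1.3, -0.5, 1.9]
width: 0.424
```

```bash
python3 -m pendant '1 0 0 0 0 0;2 0 0 0 0 0;3 0 0 0 0 0'
```

```text
time: 23.72
tool_pos: [0.5476, -0.1348, 0.1573]
ee_rot: [0.184, 0.683, -0.185, 0.682]
force: [-1.1, -0.2, 3.8]
width: 0.424
```

```bash
python3 -m pendant '1 0 0 0 0 0;2 0 0 0 0 0;2.5 0 0 0 0 0'
```

```text
time: 24.1
tool_pos: [0.5478, -0.1348, 0.1547]
ee_rot: [0.184, 0.683, -0.184, 0.682]
force: [-1.1, -0.1, 2.1]
width: 0.429
```

```bash
python3 -m pendant '0.5 0 0 0 0 0;1 0 0 0 0 0;1.5 0 0 0 0 0'
```

```text
time: 24.48
tool_pos: [0.5478, -0.1348, 0.1532]
ee_rot: [0.184, 0.683, -0.184, 0.682]
force: [-0.7, 1.1, 2.1]
width: 0.42
```

No pin contact yet, or the collar is already entering the groove. Continuing in small steps.

```bash
python3 -m pendant '0.5 0 0 0 0 0;1 0 0 0 0 0;1.5 0 0 0 0 0'
```

```text
time: 24.85
tool_pos: [0.5479, -0.1348, 0.1517]
ee_rot: [0.184, 0.683, -0.184, 0.682]
force: [-0.6, 0.5, 4.6]
width: 0.421
```

```bash
python3 -m pendant '0.5 0 0 0 0 0;1 0 0 0 0 0;1.5 0 0 0 0 0'; python3 -c "
from plant import bot;print(bot.sense()['moment'])"
```

```text
time: 25.22
tool_pos: [0.5479, -0.1347, 0.1502]
ee_rot: [0.184, 0.683, -0.184, 0.682]
force: [-0.8, -0.6, 2.3]
width: 0.425
[ 0.05677712  0.09962813 -0.02363867]
```

```bash
python3 -m pendant '0.5 0 0 0 0 0;1 0 0 0 0 0;1.5 0 0 0 0 0'
```

```text
time: 25.6
tool_pos: [0.5479, -0.1347, 0.1486]
ee_rot: [0.184, 0.683, -0.184, 0.682]
force: [-0.3, -0.1, 1.8]
width: 0.427
```

```bash
python3 -m pendant '0.5 0 0 0 0 0;1 0 0 0 0 0;1 0 0 0 0 0'
```

```text
time: 25.98
tool_pos: [0.5478, -0.1347, 0.1474]
ee_rot: [0.184, 0.683, -0.184, 0.682]
force: [0.2, 0.2, -0.0]
width: 0.423
```

```bash
python3 -m pendant '0.5 0 0 0 0 0;1 0 0 0 0 0;1 0 0 0 0 0'
```

```text
time: 26.35
tool_pos: [0.5478, -0.1347, 0.1467]
ee_rot: [0.184, 0.683, -0.184, 0.682]
force: [-1.2, 0.0, 5.4]
width: 0.423
```

```bash
python3 wr.py w14; python3 inhand.py collar_center .02 .008 .11 .2
```

```text
t 26.4 pos [ 0.5478 -0.1347  0.1467] F [-1.   0.5  5.3] w 0.425 yaw 59.8 tilt 0.09
ROW [0. 0. 0.] [-3.02e+01 -9.00e-02  3.00e-02]
outer free [ 0.5466 -0.1319  0.019 ] fixed [ 0.5473 -0.1324] 166
bore free [ 0.5466 -0.1319  0.0079] fixed [ 0.5467 -0.1319] 92
ztop 0.13344004990181943 tcp [ 0.54783309 -0.13473322  0.14668254]
```

```bash
python3 -m pendant '0.5 0 0 0 0 0;1 0 0 0 0 0'
```

```text
time: 26.7
tool_pos: [0.5478, -0.1348, 0.1465]
ee_rot: [0.184, 0.683, -0.184, 0.682]
force: [-5.0, 1.0, 16.1]
width: 0.422
```

```bash
python3 -m pendant '-0.7 0 0 0 0 0;-0.7 0 0 0 0 0;-0.7 0 0 0 0 0;-0.7 0 0 0 0 0' 1;  python3 -m pendant '-15 0 0 0 0 0; -60 0 0 0 0 0; -95 0 35 0 0 0; -105 0 75 0 0 0;-105 0 75 0 0 0'; python3 -m pendant '0 0 0 0 0 0;0 0 0 0 0 0'; python3 wr.py w15 collar_center,.125,.14,.02 
python3 - <<'E'
from h import *
c=np.load("last.npz");p=c["pixels"];W=cloud(c)
q=proj(c,[.5477,-.133,.1]).astype(int);a=max(0,q[1]-70)
cv2.imwrite("pics/w15c.png",cv2.resize(p[a:a+140,q[0]-90:q[0]+90,::-1],None,fx=4,fy=4,interpolation=2))
rr=np.hypot(W[...,0]-.5477,W[...,1]+.133)
for r0,r1,z in((.009,.019,.134),(.021,.025,.114),(.027,.031,.102)):
    m=(rr<r1)&(abs(W[...,2]-z)<.006)&(rr>r0);P=W[m];A=np.c_[P[:,:2],np.ones(len(P))];print(len(P),np.linalg.lstsq(A,P[:,2],rcond=None)[0],np.median(P,0))
c=shot("scene");cv2.imwrite("pics/s15.png",c["pixels"][:,:,::-1])
E
```

```text
time: 27.2
tool_pos: [0.5478, -0.1347, 0.147]
ee_rot: [0.184, 0.683, -0.184, 0.682]
force: [0.3, 0.6, -0.8]
width: 0.804
time: 27.82
tool_pos: [0.615, -0.1741, 0.2539]
ee_rot: [0.185, 0.682, -0.185, 0.683]
force: [-0.7, 0.5, -0.6]
width: 1.001
time: 28.08
tool_pos: [0.6141, -0.1735, 0.2538]
ee_rot: [0.184, 0.682, -0.185, 0.683]
force: [0.0, 0.3, -0.2]
width: 1.003
t 28.12 pos [ 0.6142 -0.1735  0.2538] F [-1.2  0.4  0.3] w 0.999 yaw 59.73 tilt 0.1
ROW [0. 0. 0.] [-30.27   0.1    0.04]
collar_center 0.93 [256.  79.] 1848 z 0.133 mean [ 0.5477 -0.1325  0.1329] ell [256.7  89. ] [ 0.5477 -0.1326  0.133 ] circ [ 0.548  -0.1328] enc [ 0.5481 -0.1327  0.0198]
1580 [0.00054789 0.00113687 0.13291867] [ 0.54723243 -0.13256904  0.13306621]
825 [ 0.00266873 -0.00248487  0.11117627] [ 0.54743186 -0.13426711  0.11298605]
1008 [0.00307578 0.00181796 0.09959399] [ 0.54666152 -0.13181408  0.10104714]
```

View pics/w15c.png

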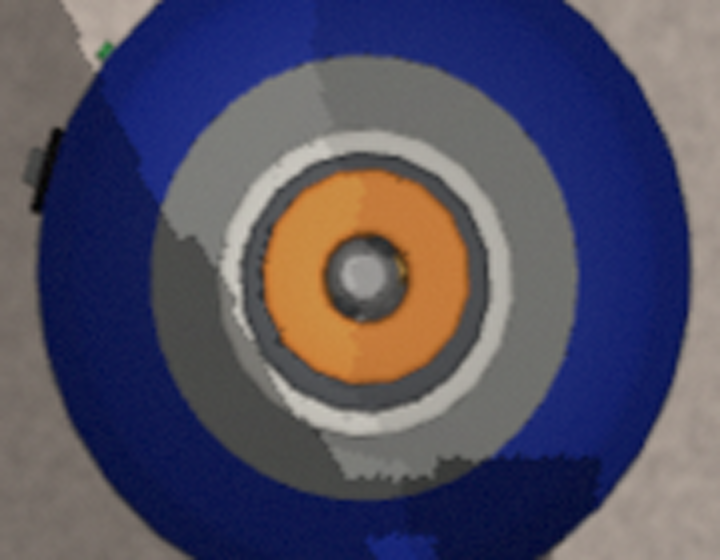

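View pics/s15.png

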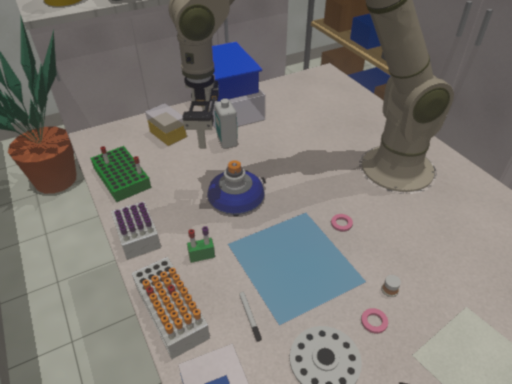

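All three rings are stacked, level and concentric, and the bench is undisturbed.

```bash
python3 -c "
from plant import bot;print(bot.job_done())"
```

```text
the job is handed in; nothing more can be done
None
```

The thrust ring, spacer and collar are back on the spindle in that order, and I handed the job in at about 28 s (no verdict is reported). I took the pin heading (about 73°) and the collar's grooves (about 105°) from the pictures. With the collar turned about 30° before lowering, it slid straight over the pin, so no searching turn was needed.

**Forces:** the highest readings at the ends of the moves were:

| Ring | Highest reading |
|---|---|
| Thrust ring | about 21 N |
| Spacer | about 29 N |
| Collar | 16 N at its stop |

These are end-of-move readings, so a brief peak in between would not show.

**Last checks:** after letting go, the ring tops measured 101, 113 and 133 mm above the bench, against 102, 114 and 134 mm when fully seated. The same 1 mm offset showed on the bare flange, so I read it as camera error. The rings are level within about 0.005 rad and centred within about 1 mm. The gripper is open and clear, and in the last scene picture nothing else on the bench had visibly moved.

**What disagreed:** two fits of the rings' position in the gripper differed by up to 1 mm, and the sideways contact force showed which way to correct. The groove direction measured in the gripper differed by about 3° from the first estimate, which is inside the 7° the grooves allow.

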